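# Lift the hot lid off the instrument warming pot with the lid lifter

### The arm

A 6-joint arm with a two-finger parallel gripper is mounted at the origin on the work surface. World frame = base frame: x ahead of the robot, y to its left, z up, the work surface at z = 0. Lengths are in m, angles in rad, forces in N, time in s.
With the tool pointing down it reaches from about 0.425 to 0.95 m from the base axis. Payload 3.5 kg.
Tool frame: the origin (TCP) lies on the centre line of the jaws, within the pads' length; the fingertips stand 8 mm ahead of it and the grasp point (between the pads) lies 11 mm behind it; z points along the fingers, y is the line along which they close (so a half turn about z gives the same grasp; the last joint's range is limited). The gripper opens to 85 mm and grips with 20 to 120 N. Pads are 22 mm wide; open, the fingers measure 114 mm over their backs; the gripper's body (76 mm by 85 mm) begins 54 mm behind the grasp point. The pads swing forward as they close: fully open they stand 13 mm farther back than shut.
Start: joints at [1.192, 0.286, 1.577, -0, 1.279, -0.15], TCP at [0.153, 0.657, 0.239] pointing down, gripper open.
Joint ranges: [-2.77, 2.77], [-0.9, 2.22], [0.21, 2.48], [-1.53, 4.67], [0.24, 2.81], [-2.84, 2.84]. Speed limits (rad/s): [2.79, 2.79, 3.14, 3.14, 3.14, 3.14].

### API

Orientations are given as a unit quaternion [x, y, z, w].
In Python, from plant import ctrl gives the robot as it stands. The module is installed in compiled form; this text tells all that it offers.
- The arm moves only by the tool send_rows, never from a script. Its argument "steps" is a list of rows, each a list of 5 numbers: the shift along the tool's x, y, z in m, then the turn about the tool's z in degrees, then the opening, from -1 (shut) to 1 (fully open). A call has 1 to 12 rows; each row is the pose to reach, as a shift and turn from the pose commanded when the call began, along the tool's axes at that moment; what a row does not reach only later rows make up. A row lasts 1/10 s, in which the tool goes at most 50 mm and 8.59 degrees, less where a joint would pass 70% of its speed; a pose out of reach is approached as far as the arm can. A call with a gripper value outside its range is refused whole. The fingers move at their own pace and stop on an object; "squeeze" is the grip in N (left out, the last holds). Time passes only in rows, so rows that repeat a pose let the fingers close. It gives the time, the measured TCP pose, the force, the opening and the grip force at its end, in the units of the state.
- ctrl.get_state(): the state, without advancing time (a new reading comes with each control period).
- ctrl.read_camera(name): name is "scene" or "top"; returns the picture (420x560x3 uint8, red, green, blue); there is no depth.
- ctrl.calibration(name): a dict with "intrinsics" (3x3 intrinsics, pixels), "k1" (the pictures are not rectified: a ray, as slopes to the right and down, at radius r is drawn at 1 + k1 r^2 times it, then the intrinsics apply), "extrinsics" (4x4, takes a point from world to camera coordinates). Camera axes: x right, y up, looking along -z (the intrinsics and any distortion apply to the point x, -y, -z); pixel columns grow to the right and rows downward; lengths in m; the calibration is good to about 2 mm. A picture is of the moment at which its call begins. calibration takes no time and is no camera call.
- ctrl.sign_off(): hands the job in; it is judged then, once.
The state is a dict: "time": time; "qpos": joint angles; "dq": joint speeds; "joint_efforts": joint torques, N m; "eef_pos": TCP position; "tcp_rot": TCP orientation; "contact_force": force on the tool from outside, world axes, zero at the start; "wrist_torque": the same for the moment, N m; "opening": opening from 0.0 (shut) to 1.0 (fully open); "finger_force": force on a finger pad.
Only numpy, scipy, OpenCV 4.12 (cv2) and the standard library are available. Lean on these libraries where they do the work, as an engineer would, in place of code of your own. Each camera call takes 0.05 s, during which the arm holds its last target. There are 200 camera calls.

### The job

Swing the red clamp fully aside to free the lid of the instrument warming pot, then take the green-handled lid lifter, hook it under the loop handle, lift the hot lid off and carry it level to the round cork stand, setting it down gently in the middle. Then put the lifter back in its sloping rest as you found it. The lid is hot, so never touch it with the gripper or arm, and leave everything else on the table where it is.

Things in the scene. Friction and masses are not known exactly. Their poses are not given: they have to be found in the camera images.
- station: Warming pot station, fixed: white base 30 mm high (x -90 to +105, y -150 to +150 mm, with a tongue to x -195 mm at y +25 to +95 mm for the clamp) and a steel pot 148 mm across, its rim 80 mm above the table, under a lamp bar. Origin: on the table below the pot's centre; x points away from the robot at yaw 0, z up.
- lamp_bar (a point): Centre of the underside of the white lamp bar that crosses above the pot, fixed to the station, same axes: 5 mm along +x from the pot's centre, 255 mm above the table. 70 mm wide (x), 290 mm long (y), 28 mm thick, on posts of radius 8 mm at station x +60, y +-137 mm. No room for an upright tool over the loop: lean it 20 to 50 deg, its top towards -x.
- clamp (a joint): Red swing clamp, vertical hinge. 0: its steel arm points at the pot's centre, 3 mm above the lid's rim, so the lid cannot come off. Grows counterclockwise seen from above, to a stop at 1.1 rad (fully aside). Starts at 0 to 0.2; clear of the lid above 0.85. Stiff (0.05 N m), stays where it is left.
- clamp_grip (a point): Middle of the clamp's red grip, on its axis (station x -160, y +60 mm), 117 mm above the table. The grip is a bar 46 mm long along this point's x, 16 mm wide (y), from 94 to 138 mm above the table; below it the arm runs along +x (110 mm to its tip, 16 mm wide, top at 93.5 mm). Turns with the clamp.
- lid: Steel lid, 152 mm across, about 0.25 kg, hot. Origin: centre of its underside, z up. A plug 124 mm across fills the lowest 8 mm (it sits inside the pot, about 4 mm free all round); rim 8 to 12 mm, dome to 18 mm above the origin. Hangs level when carried at the middle of its loop.
- lid_loop (a point): Centre of the round bar (8 mm thick) at the top of the lid's loop handle, 70 mm above the lid's origin, 52 mm above the dome; 142 mm above the table on the pot. The bar runs along this point's y, level for 24 mm in the middle, then slopes down to feet 84 mm apart.
- lifter_grip (a point): Middle of the grip zone of the lid lifter's green handle. z: along the shaft, up to the handle; x: the way the hook points. Handle 20 (x) x 24 (y) x 75 mm, from 35 mm below this point to 40 mm above it; below it a steel shaft 6 (x) x 14 mm (y), its lower end 140 mm from this point. 0.13 kg. In its rest it leans 35 deg from vertical.
- lifter_hook (a point): Where the loop's bar lies in the lifter's hook: 7 mm along +x and 130 mm along -z from lifter_grip, same axes. The hook is a flat prong at the shaft's lower end, at right angles along +x to 31 mm from the shaft's axis, 14 mm wide, 6 mm thick. Held leaning 35 deg with the prong forward and up, prong and shaft form a V that cradles the bar.
- cradle: Grey sloping rest of the lifter, fixed; base 150 x 100 x 12 mm. Origin: on the table under its centre. A channel 28 mm wide, open on its upper (+x) side and top, leans 35 deg from vertical, upper end towards -x; it holds the lowest 98 mm of the shaft, with a foot stop below and side walls 8 mm higher than the shaft.
- cradle_rest (a point): Where lifter_grip lies when the lifter is in its rest: 35 mm towards -x of the rest's origin and 143 mm above the table. Axes as the rest.
- stand_top (a point): Centre of the top of the round cork stand (170 mm across, fixed), 20 mm above the table.
- bottle: Bystander, loose: amber bottle 125 mm tall, 60 mm across. Origin: centre of its underside.
- jar: Bystander, loose: clear jar 90 mm tall, 68 mm across. Origin: centre of its underside.
- dish: Bystander, loose: steel kidney dish with two forceps in it, about 130 x 200 x 36 mm. Origin: centre of its underside.
- bag: Bystander, loose: white resuscitator bag lying along its y axis, 245 mm long, 106 mm across and high. Origin: centre of its underside.
- syringe: Bystander, loose: large plastic syringe lying along its y axis, 165 mm long, 32 mm high. Origin: centre of its underside.
- sutpad: Bystander, loose: skin-coloured suture practice pad, 90 x 130 x 16 mm. Origin: centre of its underside.
Things that resemble listed ones, but are neither listed nor needed, are in the scene too. There is more than one size of the part that bears stand_top; the job needs the larger.

How it is judged:
On the way, in this order (a step that is already met when the one before it is completed fails the run):
1. the clamp is swung aside, past 0.85 rad (value of joint clamp above 0.85 rad), for 0.1 s.
2. the lid hangs level on the lifter's hook, clear of the pot (distance between lifter_hook and lid_loop below 0.02 m and height (world z) of lid above 0.092 m and angle between lid's own z axis and vertical below 0.26 rad), for 0.3 s.
3. the lid rests level in the middle of the cork stand (horizontal distance between lid and stand_top below 0.03 m and z of lid in the frame of stand_top between -0.006 and 0.006 m and angle between lid's own z axis and vertical below 0.1 rad and linear speed of lid below 0.03 m/s), for 0.2 s.
At the end, for the whole second after the job is handed in: The lid lies flat and still on the cork stand (centre within 30 mm, tilt under 0.1 rad), the clamp is still aside (over 0.85 rad), and the lifter lies in its sloping rest (grip within 25 mm of its place, leaning 0.45 to 0.77 rad) (all of step 3 and value of joint clamp above 0.85 rad and distance between lifter_grip and cradle_rest below 0.025 m and angle between lifter_grip's own z axis and vertical between 0.45 and 0.77 rad); the robot touches nothing.
It fails at once if the robot touches the hot lid (contact force between any of the fingers, the arm and lid above 0.5 N).
It fails at once if the lid tips more than 0.4 rad (23 deg) (angle between lid's own z axis and vertical above 0.4 rad).
It fails at once if the lid is dropped onto the stand (over 0.45 m/s close above it) (horizontal distance between lid and stand_top below 0.1 m and z of lid in the frame of stand_top below 0.04 m and linear speed of lid above 0.45 m/s).
It fails at once if a bystander (bottle, jar, dish, bag, syringe or pad) is moved more than 30 mm (distance of any of bottle, jar, dish, bag, syringe, sutpad from where it was at the start of the episode above 0.03 m).
It also fails if it takes over 72 s, if anything falls off the work surface, if the arm or the gripper's body presses on something with over 40 N, if the wrist force passes 120 N, or if a joint passes its speed limit or range.

## Working session

There is one attempt and no reset: what is moved stays moved. The work goes in short steps, Python scripts to look and compute and a tool call to move; the robot and the scene stay as the last step left them, time stands still between calls to the robot, and variables do not carry over. Pictures are saved under pics/ and viewed, at most 10 in all, crops included, and the job is handed in when it is done.

Besides the shell and the picture viewer there is one more tool, called after "Emit:" by a JSON object that holds its "name" and its "arguments", one argument or row to a line. send_rows: Moves the arm, as the interface text tells. Its arguments: {"type":"object","properties":{"steps":{"type":"array","items":{"type":"array","items":{"type":"number"}}},"squeeze":{"type":"number"}},"required":["steps"]}

```bash
mkdir -p pics; python3 - <<'E'
from plant import ctrl
import cv2
for n in("scene","top"):
    im=ctrl.read_camera(n); cv2.imwrite(f"pics/{n}0.png",im[:,:,::-1])
    c=ctrl.calibration(n); print(n,c)
print(ctrl.get_state())
E
```

```text
scene {'intrinsics': array([[401.49163594,   0.        , 280.41106176],
       [  0.        , 401.49163594, 206.83918027],
       [  0.        ,   0.        ,   1.        ]]), 'k1': -0.06081507652580061, 'extrinsics': array([[-0.14360458,  0.98963172, -0.00260295,  0.07118453],
       [-0.68862722, -0.09803638,  0.71845767,  0.19541283],
       [ 0.71075332,  0.10496627,  0.69556582, -1.42977097],
       [ 0.        ,  0.        ,  0.        ,  1.        ]])}
top {'intrinsics': array([[519.2497413 ,   0.        , 282.05335622],
       [  0.        , 519.2497413 , 211.07592089],
       [  0.        ,   0.        ,   1.        ]]), 'k1': -0.03769236029262437, 'extrinsics': array([[ 0.00335088, -0.99997621,  0.00602891, -0.01593736],
       [ 0.99208664,  0.00408102,  0.1254888 , -0.4959571 ],
       [-0.12551042,  0.0055607 ,  0.99207672, -1.63611866],
       [ 0.        ,  0.        ,  0.        ,  1.        ]])}
{'time': 0.1, 'qpos': array([ 1.19201918e+00,  2.87122295e-01,  1.57800931e+00,  3.44381877e-05,
        1.27862377e+00, -1.49986298e-01]), 'dq': array([-1.63043083e-03, -1.54101712e-03, -4.12790798e-03, -4.36558605e-05,
       -3.34832963e-04,  1.41695892e-03]), 'joint_efforts': array([ 9.58182827e-04, -4.07294047e+01, -2.93700027e+01, -1.26503519e-04,
        3.38060578e-03,  2.08331682e-05]), 'eef_pos': array([0.15283048, 0.65688365, 0.23806687]), 'tcp_rot': array([ 1.14150962e-01,  9.93462827e-01, -1.03947945e-03, -2.98484031e-04]), 'contact_force': array([ 0.73894447,  0.34619193, -0.0763554 ]), 'wrist_torque': array([-0.01188743,  0.04806826,  0.01005211]), 'finger_force': 0.0, 'opening': 1.001259899703662}
```

View pics/scene0.png

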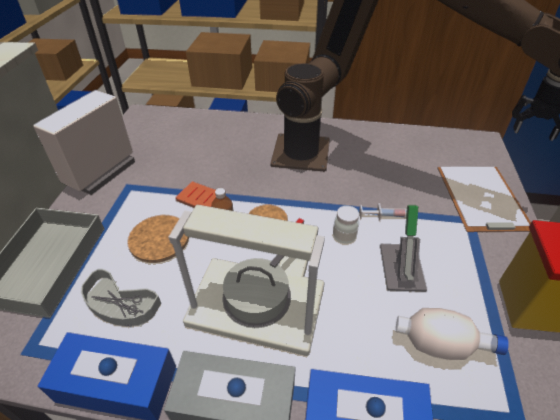

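View pics/top0.png

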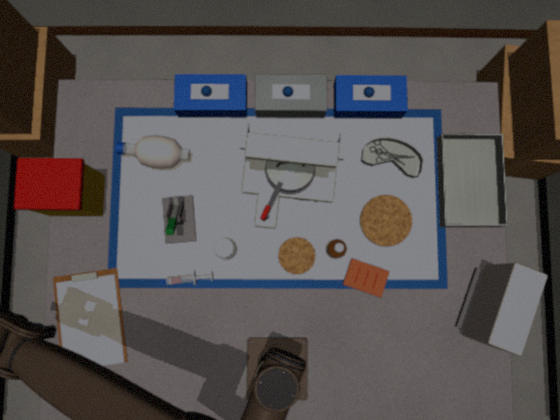

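Scene: pot with lid at (257,290), red grip (299,222), green handle (411,220) in rest at (403,262), cork discs at (158,237) and (268,217). Top: pot (290,175), clamp grip (266,213), green handle (172,225), cork discs at (386,220) and (297,255). The disc at (386,220) is clearly larger, so it is the stand. I'll confirm in enlarged crops.

```bash
cat > h.py <<'E'
import numpy as np, cv2
from plant import ctrl
C={n:ctrl.calibration(n) for n in("scene","top")}
def proj(n,P):
    c=C[n];E=c["extrinsics"];K=c["intrinsics"];p=np.atleast_2d(P)@E[:3,:3].T+E[:3,3]
    s=np.c_[p[:,0],-p[:,1]]/-p[:,2:3]; s=s*(1+c["k1"]*(s**2).sum(1,keepdims=True))
    return s@K[:2,:2].T+K[:2,2]
def ray(n,uv):
    c=C[n];E=c["extrinsics"];K=c["intrinsics"]
    d=cv2.undistortPoints(np.array([[uv]],float),K,np.array([c["k1"],0,0,0,0.]))[0,0]
    R=E[:3,:3]; return -R.T@E[:3,3], R.T@np.array([d[0],-d[1],-1])
def atz(n,uv,z):
    o,d=ray(n,uv); return o+d*(z-o[2])/d[2]
def crop(n,im,x0,x1,y0,y1,k,f):
    cv2.imwrite(f,cv2.resize(im[y0:y1,x0:x1,::-1],None,fx=k,fy=k,interpolation=cv2.INTER_CUBIC))
E
python3 - <<'E'
from h import *
t=cv2.imread("pics/top0.png")[:,:,::-1]; s=cv2.imread("pics/scene0.png")[:,:,::-1]
a=cv2.resize(t[120:250,225:425],None,fx=4,fy=4,interpolation=2)   # station+stand
cv2.imwrite("pics/c1.png",a[:,:,::-1])
b=cv2.resize(s[195:345,180:340],None,fx=3.75,fy=3.75,interpolation=2)
cv2.imwrite("pics/c2.png",b[:,:,::-1])
p=cv2.resize(s[195:300,370:435],None,fx=5.6,fy=5.6,interpolation=2); q=cv2.resize(t[185:255,145:215],None,fx=6,fy=6,interpolation=2)
o=np.zeros((588,800,3),np.uint8); o[:588,:364]=p; o[:420,370:790]=q
cv2.imwrite("pics/c3.png",o[:,:,::-1])
E
```

```text
(no output)
```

View pics/c1.png

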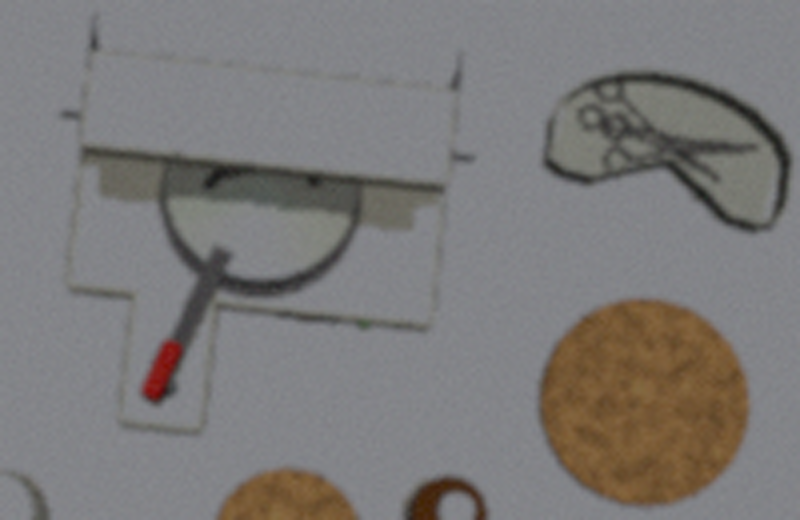

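View pics/c2.png

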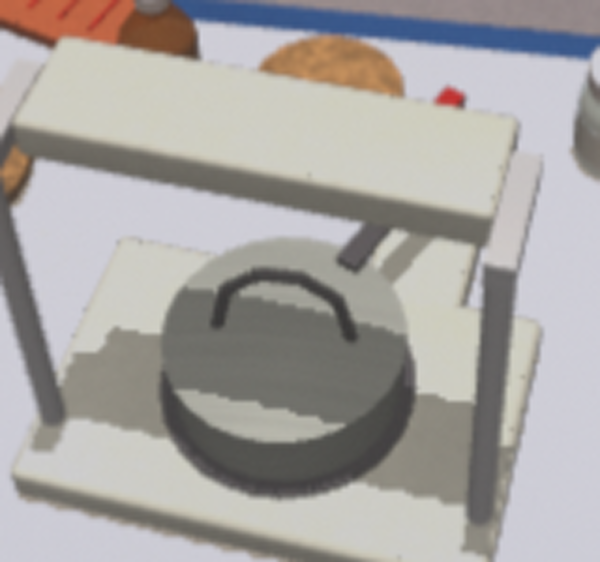

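View pics/c3.png

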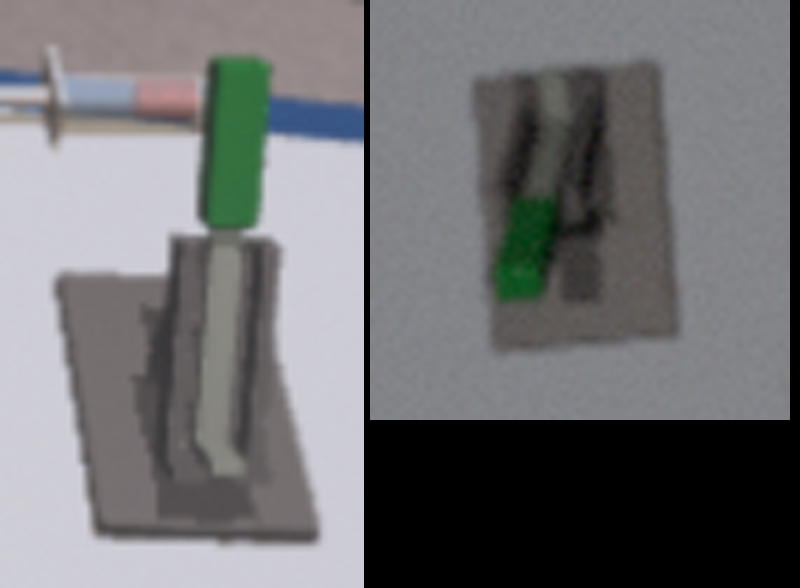

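Crop 1: larger cork disc centred at (644,402), the required stand (small one at (288,520) is the decoy); clamp grip (164,370), arm tip (222,252). Crop 2: loop top (278,273), feet (217,325)/(352,340). Crop 3: lifter in its rest, handle (235,140), hook pointing at the viewer (+x).

```bash
cat > fit.py <<'E'
from h import *
from scipy.optimize import least_squares
def fit(obs,x0):
    # obs: (cam, local xyz mm, uv)
    L=np.array([o[1] for o in obs])/1000.
    def res(p):
        c,s=np.cos(p[2]),np.sin(p[2]); W=np.c_[p[0]+c*L[:,0]-s*L[:,1],p[1]+s*L[:,0]+c*L[:,1],L[:,2]]
        return np.concatenate([proj(o[0],w)[0]-o[2] for o,w in zip(obs,W)])
    r=least_squares(res,x0,loss="soft_l1"); return r.x,res(r.x).reshape(-1,2).round(1)
T,S="top","scene"
c1=lambda u,v:(225+u/4-.4,120+v/4-.4)
c2=lambda u,v:(180+u/3.75-.4,195+v/3.75-.4)
c3=lambda u,v:(370+u/5.6-.4,195+v/5.6-.4)
c4=lambda u,v:(145+(u-370)/6-.4,185+v/6-.4)
st=[(T,(-90,150,30),c1(68,288)),(T,(-90,-150,30),c1(430,327)),(T,(-195,95,30),c1(120,424)),(T,(-195,25,30),c1(203,431)),
(T,(40,145,283),c1(93,50)),(T,(40,-145,283),c1(460,90)),(S,(105,-150,30),c2(15,472)),(S,(-90,-150,30),c2(120,238)),(S,(-90,150,30),c2(540,322)),
(S,(-30,-145,283),c2(62,38)),(S,(-30,145,283),c2(518,120)),(S,(40,145,283),c2(492,218)),(S,(40,-145,283),c2(15,128))]
cr=[(S,(-75,-50,12),c3(60,275)),(S,(75,-50,12),c3(97,522)),(S,(75,50,12),c3(318,530)),(T,(75,50,12),c4(475,77)),(T,(75,-50,12),c4(660,63)),(T,(-75,-50,12),c4(678,335)),(T,(-75,50,12),c4(493,350))]
lp=[(S,(0,0,146),c2(278,270)),(S,(0,-42,89),c2(217,325)),(S,(0,42,89),c2(352,340))]
E
python3 - <<'E'
from fit import *
for n,o,x in(("station",st,(.6,0,0)),("cradle",cr,(.55,.3,0)),("loop",lp,(.6,0,0))):
    p,r=fit(o,x); print(n,p.round(4),np.degrees(p[2]).round(1),r.tolist())
    if n=="station":s=p
    if n=="cradle":k=p
def w(p,x,y,z): c,q=np.cos(p[2]),np.sin(p[2]); return np.array([p[0]+c*x-q*y,p[1]+q*x+c*y,z])
h=w(s,-.16,.06,.117); tip=atz(T,c1(222,252),.0935)
d=(tip-h)[:2]; a=np.arctan2(d[1],d[0]); d0=(s[:2]-h[:2]); print("hinge",h,"armang",np.degrees(a),"joint",a-np.arctan2(d0[1],d0[0]),"len",np.hypot(*d))
print("grip seen", atz(T,c1(164,370),.138))
print("stand",atz(T,c1(644,402),.02),"R",[np.linalg.norm(atz(T,c1(644+x,402),.02)-atz(T,c1(644,402),.02)) for x in(-103,103)])
print("rest grip",w(k,-.035,0,.143))
def lf(k,lx,ly,lz):
    a=np.radians(35); return w(k,-.035+lx*np.cos(a)-lz*np.sin(a),ly,.143+lx*np.sin(a)+lz*np.cos(a))
for n,P in(("top end",lf(k,.01,0,.04)),("bot",lf(k,.01,0,-.035))):
    print(n,proj(S,P),proj(T,P))
print("obs top end S",c3(237,58),"bot",c3(229,225),"T end",c4(519,298),"bot",c4(534,200))
# joints/tool yaw info
s0=ctrl.get_state(); from scipy.spatial.transform import Rotation as R
print(R.from_quat(s0["tcp_rot"]).as_matrix().round(3))
E
```

```text
station [ 0.6341 -0.0374 -0.0973] -5.6 [[-1.2, -0.0], [0.8, -0.5], [-0.8, -0.1], [0.2, 0.3], [-7.2, -1.1], [5.0, -0.7], [-2.2, 0.5], [-0.2, -1.5], [1.0, -1.5], [-7.7, -2.6], [9.0, -0.3], [9.9, 0.7], [-9.3, -2.8]]
cradle [0.4724 0.3207 0.0898] 5.1 [[-0.7, -1.2], [-0.2, -0.0], [0.2, -0.0], [-0.0, -0.3], [-0.3, -0.5], [-0.3, -0.1], [-0.3, 0.0]]
loop [ 0.6356 -0.0379  0.0108] 0.6 [[0.3, 1.1], [-0.1, -0.4], [-0.1, -0.4]]
hinge [0.48071158 0.03788631 0.117     ] armang -25.06628082761401 joint 0.01853470182773126 len 0.10679568811318095
grip seen [0.47921013 0.03590785 0.138     ]
stand [ 0.4693957  -0.34920657  0.02      ] R [np.float64(0.08353884736855076), np.float64(0.08377820419528968)]
rest grip [0.43753046 0.31756434 0.143     ]
top end [[413.21038611 205.34525097]] [[168.70380959 229.09225182]]
bot [[410.71265883 235.43138226]] [[172.11779575 216.86867736]]
obs top end S (411.9214285714286, 204.95714285714286) bot (410.4928571428572, 234.77857142857144) T end (169.43333333333334, 234.26666666666665) bot (171.93333333333334, 217.93333333333334)
[[-0.974  0.227 -0.001]
 [ 0.227  0.974 -0.002]
 [ 0.    -0.002 -1.   ]]
```

```bash
cat >> h.py <<'E'
from scipy.spatial.transform import Rotation as R
def mv(p,yaw):
    s=ctrl.get_state(); M=R.from_quat(s["tcp_rot"]).as_matrix(); y=np.degrees(np.arctan2(M[1,0],M[0,0]))
    print("t",round(s["time"],2),"shift",(M.T@(np.array(p)-s["eef_pos"])).round(4),"turn",round((y-yaw+180)%360-180,1),"pos",s["eef_pos"].round(4),"yaw",round(y%360,1),"q",s["qpos"].round(2),"F",s["contact_force"].round(1),"op",round(s["opening"],3),"ff",round(s["finger_force"],1))
E
python3 - <<'E'
from h import *
mv((.4805,.0375,.115),155)
for n,u,z in(("bottle",(337,247),.125),("jar",(225,247),.09)): print(n,atz("top",u,z))
E
```

```text
t 0.1 shift [-0.4597 -0.5287  0.124 ] turn 11.9 pos [0.1528 0.6569 0.2381] yaw 166.9 q [ 1.19  0.29  1.58  0.    1.28 -0.15] F [ 0.7  0.3 -0.1] op 1.001 ff 0.0
bottle [ 0.37596384 -0.17913692  0.125     ]
jar [0.37669069 0.16103969 0.09      ]
```

Emit:
{"name": "send_rows", "arguments": {
  "steps": [
    [-0.038,-0.044,-0.01,2,1],
    [-0.077,-0.088,-0.02,4,1],
    [-0.115,-0.132,-0.02,6,1],
    [-0.153,-0.176,-0.02,8,1],
    [-0.192,-0.22,-0.02,10,1],
    [-0.23,-0.264,-0.02,12,1],
    [-0.268,-0.308,-0.02,12,1],
    [-0.306,-0.352,-0.02,12,1],
    [-0.345,-0.396,-0.02,12,1],
    [-0.383,-0.44,-0.01,12,1],
    [-0.421,-0.484,-0.005,12,1],
    [-0.46,-0.529,0,12,1]
  ]
}}

```text
time: 1.3
eef_pos: [0.4333, 0.127, 0.2474]
tcp_rot: [0.217, 0.976, 0.0, 0.0]
contact_force: [1.0, 0.5, -0.2]
opening: 1.002
finger_force: 0.0
```

```bash
python3 - <<'E'
from h import *
mv((.4805,.0375,.115),155)
E
```

```text
t 1.3 shift [-0.0807 -0.061   0.1324] turn -0.1 pos [0.4333 0.127  0.2474] yaw 154.9 q [ 0.06 -0.23  2.09  0.    1.28 -1.07] F [ 1.   0.5 -0.2] op 1.002 ff 0.0
```

Emit:
{"name": "send_rows", "arguments": {
  "steps": [
    [0,0,0,0,1],
    [0,0,0,0,1]
  ]
}}

```text
time: 1.5
eef_pos: [0.433, 0.128, 0.2471]
tcp_rot: [0.219, 0.976, 0.0, -0.001]
contact_force: [-0.2, -0.1, 0.4]
opening: 1.005
finger_force: 0.0
```

```bash
python3 - <<'E'
from h import *
mv((.4805,.0375,.115),155)
E
```

```text
t 1.5 shift [-0.0818 -0.0614  0.132 ] turn -0.3 pos [0.433  0.128  0.2471] yaw 154.7 q [ 0.06 -0.23  2.09  0.    1.28 -1.07] F [-0.2 -0.1  0.4] op 1.005 ff 0.0
```

Emit:
{"name": "send_rows", "arguments": {
  "steps": [
    [-0.028,-0.02,0,0,1],
    [-0.055,-0.04,0,0,1],
    [-0.082,-0.061,0.0,0,1],
    [-0.082,-0.061,0.03,0,1],
    [-0.082,-0.061,0.065,0,1],
    [-0.082,-0.061,0.1,0,1],
    [-0.082,-0.061,0.132,0,1],
    [-0.082,-0.061,0.132,0,-0.6],
    [-0.082,-0.061,0.132,0,-1],
    [-0.082,-0.061,0.132,0,-1],
    [-0.082,-0.061,0.132,0,-1],
    [-0.082,-0.061,0.132,0,-1]
  ],
  "squeeze": 40
}}

```text
time: 2.7
eef_pos: [0.4819, 0.0371, 0.118]
tcp_rot: [0.216, 0.976, -0.003, 0.001]
contact_force: [-2.6, -1.5, 1.5]
opening: 0.177
finger_force: 40.5
```

Emit:
{"name": "send_rows", "arguments": {
  "steps": [
    [0,0,0,0,-1],
    [0,0,0,0,-1],
    [0,0,0,0,-1],
    [0,0,0,0,-1]
  ]
}}

```text
time: 3.1
eef_pos: [0.4819, 0.0371, 0.1179]
tcp_rot: [0.217, 0.976, -0.002, 0.001]
contact_force: [-4.8, -5.9, 6.5]
opening: 0.179
finger_force: 41.5
```

```bash
python3 - <<'E'
from h import *
mv((.4805,.0375,.115),155)
E
```

```text
t 3.1 shift [ 0.0014 -0.0003  0.0029] turn -0.0 pos [0.4819 0.0371 0.1179] yaw 155.0 q [-0.13  0.    2.14 -0.    1.   -1.26] F [-4.8 -5.9  6.5] op 0.179 ff 41.5
```

Gripped (opening 0.179 × 85 = 15 mm). Twist it counterclockwise.

Emit:
{"name": "send_rows", "arguments": {
  "steps": [
    [0,0,0,-6,-1],
    [0,0,0,-13,-1],
    [0,0,0,-20,-1],
    [0,0,0,-27,-1],
    [0,0,0,-34,-1],
    [0,0,0,-41,-1],
    [0,0,0,-48,-1],
    [0,0,0,-54,-1],
    [0,0,0,-58,-1],
    [0,0,0,-61,-1],
    [0,0,0,-61,-1],
    [0,0,0,-61,-1]
  ]
}}

```text
time: 4.3
eef_pos: [0.4818, 0.0386, 0.118]
tcp_rot: [-0.308, 0.951, -0.0, 0.0]
contact_force: [-5.2, -1.1, 8.8]
opening: 0.182
finger_force: 41.6
```

Emit:
{"name": "send_rows", "arguments": {
  "steps": [
    [0,0,0,0,1],
    [0,0,0,0,1],
    [0,0,0,0,1],
    [0,0,0,0,1],
    [0,0,-0.03,0,1],
    [0,0,-0.07,0,1],
    [0,0,-0.11,0,1],
    [0,0,-0.14,0,1],
    [0,0,-0.14,0,1]
  ]
}}

```text
time: 5.2
eef_pos: [0.4841, 0.0386, 0.2615]
tcp_rot: [-0.308, 0.951, -0.002, 0.005]
contact_force: [-0.2, -0.3, 0.5]
opening: 1.0
finger_force: 0.0
```

```bash
python3 - <<'E'
from h import *
mv((.4375,.3176,.26),185.1)
E
```

```text
t 5.2 shift [-0.1258  0.2534  0.0006] turn 30.8 pos [0.4841 0.0386 0.2615] yaw 215.9 q [-0.13 -0.17  2.01  0.    1.29 -2.33] F [-0.2 -0.3  0.5] op 1.0 ff 0.0
```

Emit:
{"name": "send_rows", "arguments": {
  "steps": [
    [-0.02,0.042,0,5,1],
    [-0.042,0.084,0,10,1],
    [-0.063,0.127,0,15,1],
    [-0.084,0.17,0,21,1],
    [-0.105,0.212,0,26,1],
    [-0.126,0.253,0,31,1],
    [-0.126,0.253,0,31,1],
    [-0.126,0.253,0,31,1]
  ]
}}

```text
time: 6.0
eef_pos: [0.4343, 0.3183, 0.2542]
tcp_rot: [-0.044, 0.999, -0.001, -0.001]
contact_force: [0.9, -0.9, 0.7]
opening: 0.999
finger_force: 0.0
```

```bash
python3 - <<'E'
from h import *
mv((.4375,.3170,.132),185.1)
a=ctrl.read_camera("top"); b=ctrl.read_camera("scene")
o=np.zeros((560,800,3),np.uint8)
o[:,:400]=cv2.resize(a[140:280,140:240],None,fx=4,fy=4); o[:,400:]=cv2.resize(b[180:320,355:455],None,fx=4,fy=4)
cv2.imwrite("pics/p6.png",o[:,:,::-1])
E
```

```text
t 6.0 shift [-0.0033 -0.0014  0.1222] turn -0.0 pos [0.4343 0.3183 0.2542] yaw 185.1 q [ 0.44 -0.03  1.9  -0.    1.28 -1.21] F [ 0.9 -0.9  0.7] op 0.999 ff 0.0
```

View pics/p6.png

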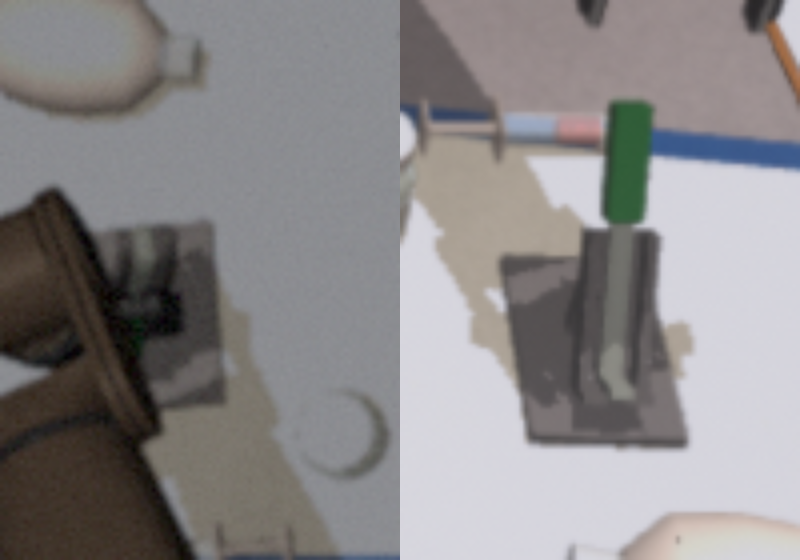

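The scene crop shows the handle at (629,160) and open fingertips at (592,10) and (765,15); checking against projection.

```bash
python3 - <<'E'
from h import *
p=np.array([.4343,.3183,.246]); 
for d in(-.0425,0,.0425): q=proj("scene",p+[0,d,0])[0]; print((q-[355,180])*4+[400,0])
for q in ([.4375,.3176,.143],): print((proj("scene",q)[0]-[355,180])*4+[400,0])
E
```

```text
[588.96545507  27.53837766]
[663.54377633  34.54504389]
[738.38327418  41.61256711]
[623.12781719 162.78849669]
```

Emit:
{"name": "send_rows", "arguments": {
  "steps": [
    [-0.003,-0.001,0.03,0,1],
    [-0.003,-0.001,0.06,0,1],
    [-0.003,-0.001,0.09,0,1],
    [-0.003,-0.001,0.11,0,1],
    [-0.003,-0.001,0.122,0,1],
    [-0.003,-0.001,0.122,0,0],
    [-0.003,-0.001,0.122,0,-1],
    [-0.003,-0.001,0.122,0,-1],
    [-0.003,-0.001,0.122,0,-1],
    [-0.003,-0.001,0.122,0,-1],
    [-0.003,-0.001,0.122,0,-1],
    [-0.003,-0.001,0.122,0,-1]
  ],
  "squeeze": 100
}}

```text
time: 7.3
eef_pos: [0.439, 0.3176, 0.1353]
tcp_rot: [-0.043, 0.999, 0.001, 0.001]
contact_force: [-1.1, -0.1, 5.8]
opening: 0.265
finger_force: 98.3
```

Emit:
{"name": "send_rows", "arguments": {
  "steps": [
    [0,0,0,0,-1],
    [0,0,0,0,-1],
    [0,0,0,0,-1],
    [0,0,0,0,-1]
  ]
}}

```text
time: 7.7
eef_pos: [0.439, 0.3176, 0.1354]
tcp_rot: [-0.043, 0.999, 0.001, 0.001]
contact_force: [-1.8, -0.2, 5.6]
opening: 0.264
finger_force: 98.3
```

```bash
python3 - <<'E'
from h import *
mv((.4375,.3170,.132),185.1)
E
```

```text
t 7.7 shift [ 0.0016 -0.0005  0.0034] turn -0.2 pos [0.439  0.3176 0.1354] yaw 184.9 q [ 0.44  0.1   1.99  0.    1.04 -1.22] F [-1.8 -0.2  5.6] op 0.264 ff 98.3
```

Emit:
{"name": "send_rows", "arguments": {
  "steps": [
    [0,0,-0.01,0,-1],
    [0,0,-0.03,0,-1],
    [0,0,-0.055,0,-1],
    [0,0,-0.08,0,-1],
    [0,0,-0.11,0,-1],
    [0,0,-0.14,0,-1],
    [0,0,-0.165,0,-1],
    [0,0,-0.165,0,-1],
    [0,0,-0.165,0,-1]
  ],
  "squeeze": 120
}}

```text
time: 8.6
eef_pos: [0.4379, 0.3168, 0.298]
tcp_rot: [-0.043, 0.999, -0.0, -0.0]
contact_force: [-0.1, 0.0, -1.5]
opening: 0.261
finger_force: 117.4
```

```bash
python3 - <<'E'
from h import *
mv((.5055,-.038,.29),180.6)
E
```

```text
t 8.6 shift [-0.0371 -0.3593  0.0081] turn 4.3 pos [0.4379 0.3168 0.298 ] yaw 184.9 q [ 0.44 -0.05  1.84 -0.    1.35 -1.22] F [-0.1  0.  -1.5] op 0.261 ff 117.4
```

Emit:
{"name": "send_rows", "arguments": {
  "steps": [
    [-0.004,-0.036,0,1,-1],
    [-0.008,-0.076,0,1,-1],
    [-0.012,-0.116,0,2,-1],
    [-0.016,-0.156,0,2,-1],
    [-0.02,-0.196,0,3,-1],
    [-0.024,-0.236,0,3,-1],
    [-0.028,-0.276,0,4,-1],
    [-0.032,-0.316,0,4,-1],
    [-0.037,-0.345,0,4.3,-1],
    [-0.037,-0.359,0.008,4.3,-1],
    [-0.037,-0.359,0.008,4.3,-1],
    [-0.037,-0.359,0.008,4.3,-1]
  ]
}}

```text
time: 9.8
eef_pos: [0.5047, -0.0366, 0.2887]
tcp_rot: [-0.005, 1.0, 0.001, -0.002]
contact_force: [0.4, -0.4, -1.0]
opening: 0.259
finger_force: 117.8
```

```bash
python3 - <<'E'
from h import *
mv((.5055,-.038,.2085),180.6)
b=ctrl.read_camera("scene"); a=ctrl.read_camera("top")
crop("scene",b,180,360,190,325,4.4,"pics/p7.png")
cv2.imwrite("pics/p7t.png",a[:,:,::-1])
p=ctrl.get_state()["eef_pos"]; th=np.radians(.6)
h=p+[.0803*np.cos(th),.0803*np.sin(th),.011-.1025]
for n,P in(("hook",h),("tip",h+[.022,0,.0105]),("lowend",h+[-.0025,0,-.014]),("grip",p+[0,0,.011])): print(n,P.round(4),((proj("scene",P)[0]-[180,190]+.4)*4.4).round(0))
E
```

```text
t 9.8 shift [-0.001  -0.0016  0.0802] turn -0.0 pos [ 0.5047 -0.0366  0.2887] yaw 180.6 q [-0.27 -0.13  1.93  0.    1.35 -1.85] F [ 0.4 -0.4 -1. ] op 0.259 ff 117.8
hook [ 0.5856 -0.0353  0.1985] [346. 200.]
tip [ 0.6076 -0.0353  0.209 ] [337. 219.]
lowend [ 0.5831 -0.0353  0.1845] [348. 215.]
grip [ 0.5053 -0.0362  0.301 ] [366. -61.]
```

View pics/p7.png

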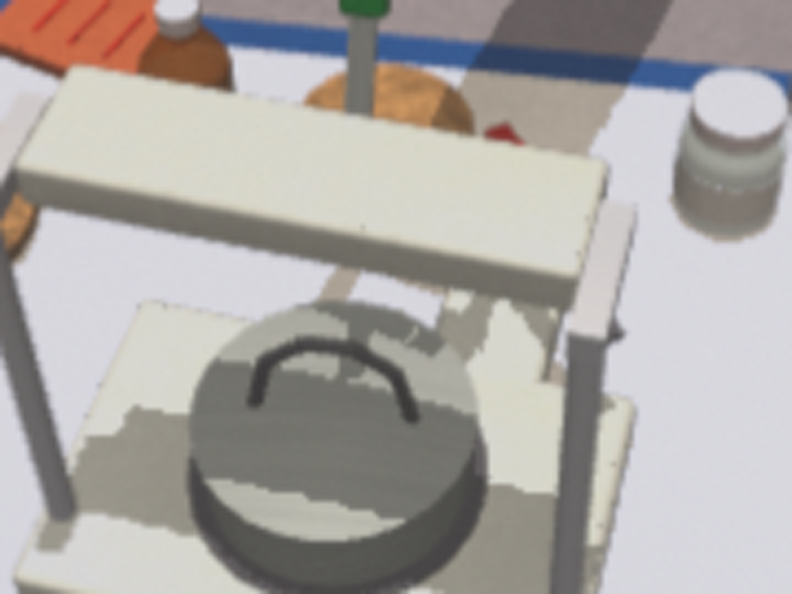

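Clamp is aside (arm tip at (615,330)); the loop is at (325,345) and the hook hidden behind the bar. Descend short of the loop and look.

Emit:
{"name": "send_rows", "arguments": {
  "steps": [
    [0,0,0.02,0,-1],
    [0,0,0.04,0,-1],
    [0,0,0.06,0,-1],
    [0,0,0.078,0,-1],
    [0,0,0.078,0,-1],
    [0,0,0.078,0,-1]
  ]
}}

```text
time: 10.5
eef_pos: [0.5058, -0.0366, 0.2131]
tcp_rot: [-0.006, 1.0, 0.0, 0.0]
contact_force: [-0.1, 0.4, -1.8]
opening: 0.259
finger_force: 117.7
```

```bash
python3 - <<'E'
from h import *
mv((.5555,-.038,.2085),180.6)
b=ctrl.read_camera("scene")
crop("scene",b,215,295,225,285,10,"pics/p8.png")
p=ctrl.get_state()["eef_pos"]; th=np.radians(.6)
h=p+[.0803*np.cos(th),.0803*np.sin(th),.011-.1025]
f=lambda P:((proj("scene",P)[0]-[215,225]+.5)*10).round(0)
for n,P in(("hook",h),("tip",h+[.022,0,.0105]),("lowend",h+[-.0025,0,-.014]),("looptop",(.6356,-.0379,.146)),("shaft40up",h+[-.005-.023,0,-.004+.033])): print(n,np.round(P,4),f(P))
E
```

```text
t 10.5 shift [-0.0497 -0.002   0.0046] turn 0.1 pos [ 0.5058 -0.0366  0.2131] yaw 180.7 q [-0.27 -0.06  2.01  0.    1.2  -1.86] F [-0.1  0.4 -1.8] op 0.259 ff 117.7
hook [ 0.5866 -0.0361  0.1224] [448. 327.]
tip [ 0.6086 -0.0361  0.1329] [428. 373.]
lowend [ 0.5841 -0.0361  0.1084] [452. 356.]
looptop [ 0.6356 -0.0379  0.146 ] [395. 432.]
shaft40up [ 0.5586 -0.0361  0.1514] [464. 155.]
```

View pics/p8.png

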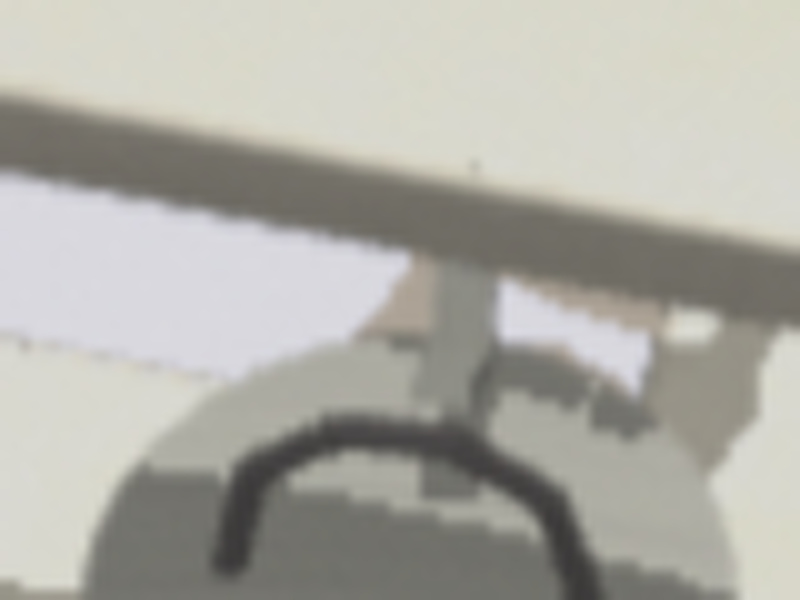

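```bash
python3 - <<'E'
from h import *
b=cv2.imread("pics/p8.png")
g=cv2.resize(b,(80,60),interpolation=cv2.INTER_AREA).mean(2).astype(int)
print("cols",list(range(36,56)))
for r in range(24,54): print(r,g[r,36:56])
E
```

```text
cols [36, 37, 38, 39, 40, 41, 42, 43, 44, 45, 46, 47, 48, 49, 50, 51, 52, 53, 54, 55]
24 [167 157 136 131 122 112 109 106 106 106 107 106 106 106 106 106 105 106
 106 107]
25 [205 201 192 190 178 140 128 116 110 111 109 107 106 106 106 106 105 105
 106 106]
26 [217 217 216 215 202 162 150 139 129 125 119 116 110 110 112 111 109 106
 106 106]
27 [217 218 217 209 186 165 158 149 137 135 132 129 125 129 145 138 128 117
 115 113]
28 [218 218 213 187 168 162 159 149 139 138 137 137 135 149 189 188 164 152
 146 140]
29 [218 217 206 174 162 160 158 147 137 136 137 137 137 153 207 214 203 193
 171 162]
30 [217 209 186 166 162 161 158 146 136 137 137 137 140 163 210 218 216 213
 202 193]
31 [209 185 167 162 161 161 159 146 136 136 136 137 142 169 211 219 218 217
 217 213]
32 [181 162 156 156 156 156 155 145 135 136 137 137 140 167 211 219 218 218
 218 217]
33 [154 148 141 132 131 132 137 137 134 136 137 136 136 151 200 211 211 212
 212 213]
34 [160 161 152 128 122 123 126 135 135 136 137 136 131 125 153 163 166 174
 180 181]
35 [167 168 166 155 152 147 134 137 137 138 139 135 121 109 118 122 
[... 865 characters left out ...]
65
 168 169]
46 [167 160 160 159 154 145 111 101  96  81  71  66  66  70  81  98 119 142
 161 169]
47 [170 168 169 169 169 159 121 111 110 103  95  78  74  68  68  72  81 101
 132 159]
48 [166 166 166 166 167 158 120 110 111 111 109 106 115  94  76  67  67  74
  92 120]
49 [158 158 160 164 165 157 125 117 117 117 118 126 149 143 119  87  70  66
  69  82]
50 [128 128 135 156 160 158 149 148 152 152 152 155 163 163 154 138 104  74
  65  68]
51 [112 112 115 127 130 130 129 135 156 160 160 160 163 166 167 163 145 103
  67  61]
52 [110 109 111 112 112 112 112 116 128 130 130 130 137 158 163 162 160 140
  82  60]
53 [110 110 111 110 110 111 111 110 111 112 112 112 115 128 131 131 138 146
 102  65]
```

Emit:
{"name": "send_rows", "arguments": {
  "steps": [
    [0,-0.005,0.003,0,-1],
    [0,-0.005,0.006,0,-1],
    [0,-0.005,0.006,0,-1],
    [-0.01,-0.005,0.006,0,-1],
    [-0.02,-0.005,0.006,0,-1],
    [-0.03,-0.005,0.006,0,-1],
    [-0.038,-0.005,0.006,0,-1],
    [-0.044,-0.005,0.006,0,-1],
    [-0.048,-0.005,0.006,0,-1],
    [-0.048,-0.005,0.006,0,-1],
    [-0.048,-0.005,0.006,0,-1]
  ]
}}

```text
time: 11.65
eef_pos: [0.5536, -0.042, 0.2065]
tcp_rot: [-0.005, 1.0, 0.0, -0.0]
contact_force: [-0.2, 0.7, -0.9]
opening: 0.262
finger_force: 117.8
```

```bash
python3 - <<'E'
from h import *
mv((.5555,-.042,.2085),180.6)
print(ctrl.get_state()["wrist_torque"])
b=ctrl.read_camera("scene"); g=b[225:285,215:295].mean(2).astype(int)
for r in range(34,56): print(r,g[r,28:56])
E
```

```text
t 11.65 shift [-0.0019 -0.     -0.002 ] turn -0.0 pos [ 0.5536 -0.042   0.2065] yaw 180.6 q [-0.26  0.05  1.9  -0.    1.18 -1.84] F [-0.2  0.7 -0.9] op 0.262 ff 117.8
[-0.0801203   0.06714117 -0.02439438]
34 [216 216 211 185 169 159 157 146 136 133 116 110 111 113 111 110 104 117
 118 120 127 128 133 139 140 152 159 159]
35 [185 178 157 135 125 118 117 116 115 114 111 109 112 111 111 110 104 112
 113 114 115 115 117 120 121 127 133 139]
36 [136 132 118 114 113 111 112 112 111 112 111 109 110 111 111 109 100 111
 112 113 114 114 114 114 113 115 116 120]
37 [114 114 112 112 111 112 112 112 112 112 111 109 111 112 111 109 102 111
 112 112 112 112 113 113 113 113 113 114]
38 [112 113 112 112 112 112 112 112 112 112 111 109 111 111 110 108 104 111
 112 112 113 112 113 113 113 112 112 112]
39 [112 112 112 112 113 112 112 113 112 112 110 110 111 111 108 104 103 111
 112 112 112 112 112 112 111 112 112 113]
40 [112 111 112 112 109 109 109 109 110 109 108 109 109 110 108 101 102 112
 112 112 111 113 112 112 112 112 112 112]
41 [114 113 111 108  90  92  90  88  87  92  92  97  97  99 106  99 1
[... 1000 characters left out ...]
 113 112 112 112 113 112 111 110 111 108 108 109 108 106 100 109 110
 111 110 109 109 105  96  80  65  65  66]
51 [112 112 112 111 112 112 112 112 110 109 106 107 108 108 107 102 111 112
 111 111 111 111 111 109 100  77  61  61]
52 [113 112 113 112 112 111 112 110 107  98  97  99 100 101 102  98 110 112
 111 112 112 112 111 112 110  99  66  60]
53 [112 113 112 111 111 111 112 110  99  93  92  93  93  94  92 100 110 111
 111 112 112 112 112 113 112 108  80  61]
54 [111 111 111 111 110 111 110 106  95  91  91  92  92  90  85 100 111 111
 111 112 112 112 112 112 112 111 101  65]
55 [111 112 112 111 112 111 110 101  94  92  94  93  92  87  86 106 111 110
 111 111 112 111 111 110 111 112 107  78]
```

Emit:
{"name": "send_rows", "arguments": {
  "steps": [
    [-0.001,-0.001,-0.008,0,-1],
    [-0.001,-0.001,-0.015,0,-1],
    [-0.001,-0.001,-0.02,0,-1],
    [-0.001,-0.001,-0.023,0,-1],
    [-0.001,-0.001,-0.026,0,-1],
    [-0.001,-0.001,-0.028,0,-1],
    [-0.001,-0.001,-0.03,0,-1],
    [-0.001,-0.001,-0.033,0,-1],
    [-0.001,-0.001,-0.037,0,-1],
    [-0.001,-0.001,-0.041,0,-1],
    [-0.001,-0.001,-0.041,0,-1],
    [-0.001,-0.001,-0.041,0,-1]
  ]
}}

```text
time: 12.9
eef_pos: [0.5547, -0.043, 0.2476]
tcp_rot: [-0.005, 1.0, 0.0, -0.0]
contact_force: [-0.6, 0.1, -3.4]
opening: 0.262
finger_force: 117.8
```

```bash
python3 - <<'E'
from h import *
mv((.5555,-.042,.2085),180.6)
print(ctrl.get_state()["wrist_torque"])
b=ctrl.read_camera("scene"); crop("scene",b,195,325,205,305,6,"pics/p9.png")
E
```

```text
t 12.9 shift [-0.0008  0.001   0.0391] turn -0.0 pos [ 0.5547 -0.043   0.2476] yaw 180.6 q [-0.26  0.02  1.86 -0.    1.26 -1.84] F [-0.6  0.1 -3.4] op 0.262 ff 117.8
[-0.02459162  0.19233015 -0.02386042]
```

View pics/p9.png

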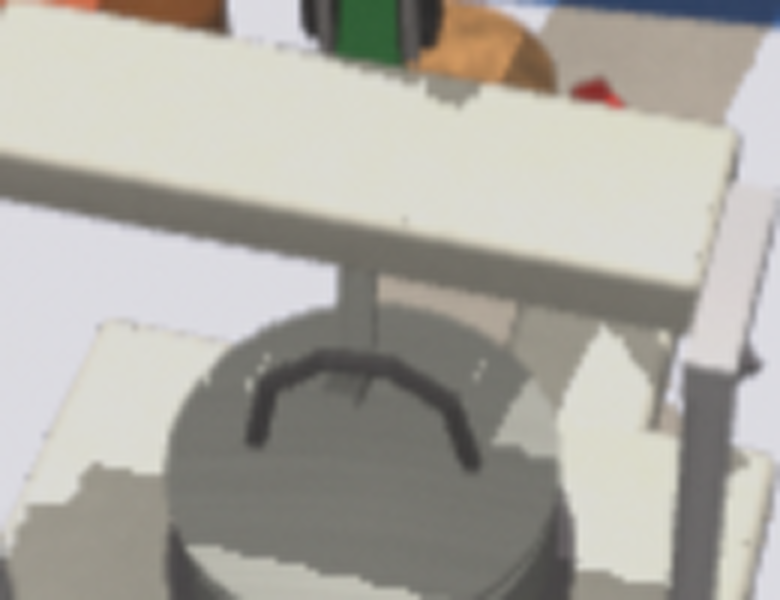

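The prong (350,385) is centred under the loop's level part (320–385, 360) and takes the load. Continue up.

Emit:
{"name": "send_rows", "arguments": {
  "steps": [
    [0,0,-0.003,0,-1],
    [0,0,-0.007,0,-1],
    [0,0,-0.012,0,-1],
    [0,0,-0.017,0,-1],
    [0,0,-0.022,0,-1],
    [0,0,-0.027,0,-1],
    [0,0,-0.031,0,-1],
    [0,0,-0.034,0,-1],
    [0,0,-0.034,0,-1],
    [0,0,-0.034,0,-1],
    [0,0,-0.034,0,-1],
    [0,0,-0.034,0,-1]
  ]
}}

```text
time: 14.15
eef_pos: [0.5546, -0.043, 0.2813]
tcp_rot: [-0.005, 1.0, 0.0, -0.0]
contact_force: [0.8, 0.5, -4.3]
opening: 0.26
finger_force: 117.8
```

```bash
python3 - <<'E'
from h import *
from fit import c1
mv((.389,-.353,.2),180.6)
print(ctrl.get_state()["wrist_torque"])
b=ctrl.read_camera("scene"); crop("scene",b,180,340,195,315,5,"pics/p10.png")
a=b[195:315,180:340].mean(2).astype(int)
# lid edge silhouettes
for r in range(56,100,4): print(r, a[r,10:100:3])
E
```

```text
t 14.15 shift [ 0.1687 -0.3083  0.0813] turn -0.0 pos [ 0.5546 -0.043   0.2813] yaw 180.6 q [-0.26 -0.01  1.83 -0.    1.32 -1.84] F [ 0.8  0.5 -4.3] op 0.26 ff 117.8
[0.00878947 0.20199911 0.0016187 ]
56 [220 220 220 220 220 220 220 220 220 220 220 220 220 219 220 185 119 112
 112 111 109 110 102 110 104 107 105 107 107 108]
60 [220 220 220 220 220 220 220 219 220 220 220 220 219 214 118 114 145 108
  75  69  73  73  74  78  98 111 112 111 114 110]
64 [220 220 220 220 220 220 220 192 211 187 202 218 184 132 115 148  68  68
 102 107  93  93 101 100  67  69  95 112 113 112]
68 [220 220 220 220 219 220 219 214 215 215 215 192 114 114 113  96  59 110
 112 112 112 109 110 110 110 104  66  76 114 114]
72 [220 220 219 220 220 220 208 215 216 215 214 116 114 113 113  69  74 112
 111 110 111 110 111 111 111 112 107  61 111 122]
76 [220 219 220 220 220 212 215 216 215 215 209 114 113 113 112 108 111 112
 113 112 111 113 113 113 112 113 111  65  81 112]
80 [206 220 220 220 219 212 216 215 216 215 190 116 115 115 115 115 115 114
 114 114 114 114 115 115 114 115 114 111 106 113]
84 [142 220 220 220 210 215 214 214 215 215 209 119 119 119 118 116 117 118
 117 117 117 117 117 116 115 114 114 113 113 112]
88 [ 98 218 220 215 215 216 207 148 157 198 208 126 116 117 116 117 117 117
 117 117 118 118 118 118 116 116 115 115 115 114]
92 [ 99 195 220 211 214 215 153 148 145 145 145 140 175 170 125 124 124 116
 116 117 116 115 115 115 114 114 114 114 115 115]
96 [102 134 207 174 148 146 146 146 145 145 144 126 112 178 179 180 181 182
 182 183 175 132 118 116 117 115 115 114 114 112]
```

Emit:
{"name": "send_rows", "arguments": {
  "steps": [
    [0.002,0,0,0,-1],
    [0.006,0,0,0,-1],
    [0.012,0,0,0,-1],
    [0.02,-0.003,0,0,-1],
    [0.028,-0.008,0,0,-1],
    [0.037,-0.014,0,0,-1],
    [0.046,-0.021,-0.002,0,-1],
    [0.055,-0.028,-0.005,0,-1],
    [0.063,-0.036,-0.009,0,-1],
    [0.071,-0.045,-0.013,0,-1],
    [0.078,-0.054,-0.017,0,-1],
    [0.085,-0.064,-0.02,0,-1]
  ]
}}

```text
time: 15.4
eef_pos: [0.47, -0.1088, 0.3024]
tcp_rot: [-0.005, 1.0, -0.0, 0.0]
contact_force: [0.0, -0.4, -3.7]
opening: 0.26
finger_force: 117.8
```

Emit:
{"name": "send_rows", "arguments": {
  "steps": [
    [0.006,-0.011,0,0,-1],
    [0.012,-0.023,0,0,-1],
    [0.018,-0.036,0,0,-1],
    [0.024,-0.05,0,0,-1],
    [0.03,-0.065,0,0,-1],
    [0.036,-0.08,0,0,-1],
    [0.042,-0.095,0,0,-1],
    [0.048,-0.11,0,0,-1],
    [0.054,-0.125,0,0,-1],
    [0.059,-0.14,0,0,-1],
    [0.064,-0.155,0,0,-1],
    [0.068,-0.169,0,0,-1]
  ]
}}

```text
time: 16.6
eef_pos: [0.4035, -0.2789, 0.3014]
tcp_rot: [-0.005, 1.0, 0.0, -0.0]
contact_force: [-0.3, -0.3, -3.4]
opening: 0.259
finger_force: 117.8
```

```bash
python3 - <<'E'
from h import *
mv((.389,-.353,.25),180.6)
print(ctrl.get_state()["wrist_torque"])
E
```

```text
t 16.6 shift [ 0.0152 -0.0739  0.0514] turn -0.0 pos [ 0.4035 -0.2789  0.3014] yaw 180.6 q [-0.81 -0.17  1.95 -0.    1.37 -2.39] F [-0.3 -0.3 -3.4] op 0.259 ff 117.8
[-0.07006231  0.19352189  0.01969563]
```

Emit:
{"name": "send_rows", "arguments": {
  "steps": [
    [0.003,-0.012,0,0,-1],
    [0.005,-0.024,0,0,-1],
    [0.008,-0.036,0,0,-1],
    [0.01,-0.047,0.005,0,-1],
    [0.012,-0.057,0.012,0,-1],
    [0.014,-0.065,0.022,0,-1],
    [0.015,-0.071,0.032,0,-1],
    [0.015,-0.074,0.041,0,-1],
    [0.015,-0.074,0.048,0,-1],
    [0.015,-0.074,0.052,0,-1],
    [0.015,-0.074,0.052,0,-1],
    [0.015,-0.074,0.052,0,-1]
  ]
}}

```text
time: 17.8
eef_pos: [0.3902, -0.3516, 0.25]
tcp_rot: [-0.005, 1.0, -0.0, 0.0]
contact_force: [-0.6, 0.9, -1.6]
opening: 0.265
finger_force: 117.7
```

```bash
python3 - <<'E'
from h import *
mv((.389,-.353,.25),180.6)
p=ctrl.get_state()["eef_pos"]
a=ctrl.read_camera("top"); b=ctrl.read_camera("scene")
o=np.zeros((600,800,3),np.uint8)
o[:,:400]=cv2.resize(a[155:305,325:425],None,fx=4,fy=4); o[:,400:]=cv2.resize(b[170:320,105:205],None,fx=4,fy=4)
cv2.imwrite("pics/p10.png",o[:,:,::-1])
c=p+[.081,.004,-.0915-.07]; print("lid exp",c)
f=lambda n,P:((proj(n,P)[0]-([325,155] if n=="top" else [105,170]))*4+([0,0] if n=="top" else [400,0])).round()
for n in("top","scene"):
  print(n,"lid c",f(n,c+[0,0,.01]),"edges",[f(n,c+[dx*.076,dy*.076,.01]).tolist() for dx,dy in((1,0),(-1,0),(0,1),(0,-1))],"stand",f(n,[.4694,-.3492,.02]),[f(n,[.4694+dx*.085,-.3492+dy*.085,.02]).tolist() for dx,dy in((1,0),(-1,0),(0,1),(0,-1))])
E
```

```text
t 17.8 shift [ 0.0012 -0.0014 -0.    ] turn 0.0 pos [ 0.3902 -0.3516  0.25  ] yaw 180.6 q [-0.93 -0.06  1.93  0.    1.27 -2.51] F [-0.6  0.9 -1.6] op 0.265 ff 117.7
lid exp [ 0.47118253 -0.34763316  0.08849794]
top lid c [261. 247.] edges [[259.0, 150.0], [263.0, 346.0], [163.0, 247.0], [359.0, 247.0]] stand [242. 260.] [[240.0, 157.0], [245.0, 366.0], [138.0, 260.0], [347.0, 261.0]]
scene lid c [590. 184.] edges [[546.0, 268.0], [630.0, 107.0], [699.0, 195.0], [484.0, 172.0]] stand [614. 260.] [[569.0, 355.0], [655.0, 175.0], [730.0, 274.0], [500.0, 247.0]]
```

View pics/p10.png

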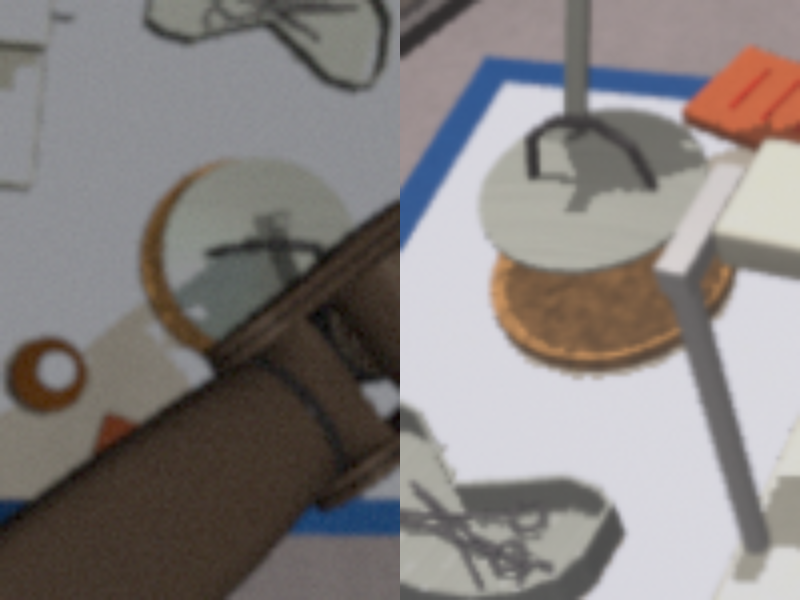

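The lid hangs level, centred above the big cork (scene: lid edge 480–710, cork 495–735). Lower gently.

Emit:
{"name": "send_rows", "arguments": {
  "steps": [
    [0,0,0.004,0,-1],
    [0,0,0.011,0,-1],
    [0,0,0.02,0,-1],
    [0,0,0.029,0,-1],
    [0,0,0.038,0,-1],
    [0,0,0.046,0,-1],
    [0,0,0.052,0,-1],
    [0,0,0.056,0,-1],
    [0,0,0.059,0,-1],
    [0,0,0.061,0,-1],
    [0,0,0.063,0,-1],
    [0,0,0.065,0,-1]
  ]
}}

```text
time: 19.1
eef_pos: [0.3901, -0.3521, 0.185]
tcp_rot: [-0.005, 1.0, -0.0, 0.0]
contact_force: [-0.4, 0.2, -1.2]
opening: 0.26
finger_force: 117.7
```

Emit:
{"name": "send_rows", "arguments": {
  "steps": [
    [0,0,0.002,0,-1],
    [0,0,0.004,0,-1],
    [0,0,0.006,0,-1],
    [0,0,0.008,0,-1],
    [0,0,0.01,0,-1],
    [0,0,0.012,0,-1],
    [0,0,0.014,0,-1],
    [0,0,0.014,0,-1]
  ]
}}

```text
time: 19.9
eef_pos: [0.3898, -0.3516, 0.1702]
tcp_rot: [-0.005, 1.0, 0.0, -0.0]
contact_force: [-0.3, -0.2, -1.0]
opening: 0.261
finger_force: 117.7
```

Emit:
{"name": "send_rows", "arguments": {
  "steps": [
    [0,0,0.003,0,-1],
    [0,0,0.006,0,-1],
    [0,0,0.01,0,-1],
    [0,0,0.01,0,-1],
    [0,0,0.01,0,-1]
  ]
}}

```text
time: 20.4
eef_pos: [0.3899, -0.3517, 0.1604]
tcp_rot: [-0.005, 1.0, 0.0, -0.0]
contact_force: [0.1, -0.3, -1.8]
opening: 0.264
finger_force: 117.7
```

```bash
python3 - <<'E'
from h import *
mv((.389,-.353,.16),180.6)
print(ctrl.get_state()["wrist_torque"])
a=ctrl.read_camera("top"); b=ctrl.read_camera("scene")
cv2.imwrite("pics/s11.png",b[:,:,::-1])
g=b[200:262,120:185].mean(2).astype(int)
for r in range(0,30): print(r+200,g[r,10:50])
E
```

```text
t 20.4 shift [ 0.0009 -0.0013  0.0004] turn -0.0 pos [ 0.3899 -0.3517  0.1604] yaw 180.6 q [-0.93  0.04  2.01 -0.    1.09 -2.51] F [ 0.1 -0.3 -1.8] op 0.264 ff 117.7
[-0.00898452 -0.02401397 -0.0298842 ]
200 [219 220 220 220 220 219 220 220 219 220 220 220 220 220 220 219 220 219
 219 219 220 220 218 197 138 111 110 109 104 137 196 217 220 220 220 220
 220 220 220 220]
201 [219 220 220 220 220 220 220 219 219 220 220 220 220 220 220 220 219 220
 220 220 220 220 218 197 137 111 109 108 104 138 197 218 220 220 220 220
 220 220 220 220]
202 [220 220 220 219 220 220 220 220 219 220 220 219 219 220 220 220 220 220
 220 220 220 220 219 197 138 111 109 109 104 138 196 217 220 220 220 220
 220 219 220 220]
203 [220 219 220 220 220 219 220 219 220 220 220 219 219 220 220 220 220 220
 220 219 220 220 218 198 138 111 109 108 104 139 196 218 220 220 220 220
 220 219 220 220]
204 [220 220 220 220 219 220 220 220 220 220 220 219 220 220 220 220 220 220
 220 220 219 220 218 198 138 111 110 108 104 140 198 218 219 220 220 220
 220 220 220 220]
205 [220 219 220 220 220 219 220 220 220 220 220 220 220
[... 3443 characters left out ...]
10 110 107
  93  72  63  70]
226 [220 220 220 216 203 182 173 171 170 171 170 164 115  66  62 102 163 169
 168 165 156 146 127 101  94  90  84  79  81  95 109 111 112 112 111 110
 105  85  64  65]
227 [220 220 217 194 172 170 171 171 171 170 169 165 130  70  62 102 163 169
 167 157 145 141 137 125 105  80  77  81  89  99 110 111 112 111 112 111
 111  96  72  63]
228 [220 218 204 170 167 171 171 171 171 170 171 167 135  72  62 101 164 169
 166 154 142 142 141 131 105  83  89  95 105 107 112 112 111 111 112 112
 112 107  90  70]
229 [219 216 184 164 168 171 170 171 171 170 170 167 139  74  60  93 159 165
 164 155 148 147 144 138 118  98 105 108 111 111 111 111 111 112 112 112
 111 110  97  75]
```

Emit:
{"name": "send_rows", "arguments": {
  "steps": [
    [0,0,0.004,0,-1],
    [0,0,0.004,0,-1],
    [0.006,0,0.004,0,-1],
    [0.014,0,0.004,0,-1],
    [0.024,0,0.004,0,-1],
    [0.034,0,0.004,0,-1],
    [0.044,0,0.004,0,-1],
    [0.054,0,0.004,0,-1],
    [0.062,0,0.004,0,-1],
    [0.062,0,0.004,0,-1],
    [0.062,0,0.004,0,-1]
  ]
}}

```text
time: 21.6
eef_pos: [0.3278, -0.3525, 0.1568]
tcp_rot: [-0.005, 1.0, -0.0, 0.0]
contact_force: [-0.4, -0.3, -0.7]
opening: 0.264
finger_force: 117.7
```

```bash
python3 - <<'E'
from h import *
mv((.389,-.353,.16),180.6)
b=ctrl.read_camera("scene"); cv2.imwrite("pics/s12.png",b[:,:,::-1]); 
a=cv2.imread("pics/s11.png")[:,:,::-1].astype(int); d=np.abs(b.astype(int)-a).sum(2)
# did the lid move? front edge rows compare
print("diff on lid front half",(d[228:262,125:175]>60).sum(), "loop feet zone",(d[225:232,120:180]>60).sum())
E
```

```text
t 21.6 shift [-0.0612 -0.001  -0.0032] turn -0.0 pos [ 0.3278 -0.3525  0.1568] yaw 180.6 q [-1.03 -0.06  2.11  0.    1.09 -2.61] F [-0.4 -0.3 -0.7] op 0.264 ff 117.7
diff on lid front half 92 loop feet zone 123
```

Emit:
{"name": "send_rows", "arguments": {
  "steps": [
    [0,0,-0.03,0,-1],
    [0,0,-0.07,0,-1],
    [0,0,-0.11,0,-1],
    [0,0,-0.145,0,-1],
    [-0.03,0.035,-0.145,0,-1],
    [-0.06,0.07,-0.145,0,-1],
    [-0.09,0.105,-0.145,0,-1],
    [-0.115,0.14,-0.145,0,-1],
    [-0.13,0.18,-0.145,0,-1],
    [-0.13,0.22,-0.145,0,-1],
    [-0.13,0.26,-0.145,0,-1],
    [-0.13,0.3,-0.145,0,-1]
  ]
}}

```text
time: 22.85
eef_pos: [0.4549, -0.0491, 0.3016]
tcp_rot: [-0.005, 1.0, 0.0, 0.0]
contact_force: [1.1, 1.0, -1.4]
opening: 0.264
finger_force: 118.0
```

Emit:
{"name": "send_rows", "arguments": {
  "steps": [
    [0,0.045,0,-1,-1],
    [0,0.09,0,-2,-1],
    [0,0.13,0,-3,-1],
    [0,0.17,0,-4,-1],
    [0,0.21,0,-4.3,-1],
    [0,0.25,0,-4.3,-1],
    [0.01,0.29,0,-4.3,-1],
    [0.015,0.33,0,-4.3,-1],
    [0.015,0.36,0,-4.3,-1],
    [0.015,0.365,0,-4.3,-1],
    [0.015,0.365,0,-4.3,-1]
  ]
}}

```text
time: 23.95
eef_pos: [0.4358, 0.3146, 0.3013]
tcp_rot: [-0.044, 0.999, -0.0, -0.0]
contact_force: [0.5, -1.2, -1.7]
opening: 0.262
finger_force: 118.0
```

```bash
python3 - <<'E'
from h import *
mv((.439,.3176,.30),184.9)
print(proj("scene",[.4694,-.3492,.03]))
E
```

```text
t 23.95 shift [-0.0035  0.0027  0.0013] turn 0.1 pos [0.4358 0.3146 0.3013] yaw 185.0 q [ 0.44 -0.06  1.84 -0.    1.36 -1.22] F [ 0.5 -1.2 -1.7] op 0.262 ff 118.0
[[157.70722432 232.6951888 ]]
```

Emit:
{"name": "send_rows", "arguments": {
  "steps": [
    [-0.003,0.003,0.01,0,-1],
    [-0.003,0.003,0.03,0,-1],
    [-0.003,0.003,0.05,0,-1],
    [-0.003,0.003,0.05,0,-1],
    [-0.003,0.003,0.05,0,-1]
  ]
}}

```text
time: 24.45
eef_pos: [0.439, 0.3161, 0.2512]
tcp_rot: [-0.042, 0.999, -0.0, -0.001]
contact_force: [-0.3, 0.5, -1.1]
opening: 0.259
finger_force: 118.0
```

```bash
python3 - <<'E'
from h import *
mv((.439,.3176,.1354),184.9)
p=ctrl.get_state()["eef_pos"]; th=np.radians(5)
R0=lambda lx,lz,ly=0,lean=35:(lambda a:p+[np.cos(th)*(lx*np.cos(a)-lz*np.sin(a))-np.sin(th)*ly,np.sin(th)*(lx*np.cos(a)-lz*np.sin(a))+np.cos(th)*ly,.011+lx*np.sin(a)+lz*np.cos(a)])(np.radians(lean))
for l in(30,35,40):
  print(l,"handle bot",proj("scene",R0(.01,-.035,0,l)),"prong tip up",proj("scene",R0(.031,-.134,0,l)),"tip low",proj("scene",R0(.031,-.140,0,l)),"shaft low",proj("scene",R0(.003,-.134,0,l)),"handle top",proj("scene",R0(.01,.04,0,l)))
b=ctrl.read_camera("scene"); cv2.imwrite("pics/s13.png",b[:,:,::-1])
g=b.mean(2).astype(int)
print("green",[ (r,np.where((b[r,380:440,1].astype(int)-b[r,380:440,0])>30)[0][[0,-1]]+380) for r in range(150,240,4) if ((b[r,380:440,1].astype(int)-b[r,380:440,0])>30).sum()>3])
for r in range(215,262,2): print(r,g[r,394:424])
E
```

```text
t 24.45 shift [-0.0003  0.0016  0.1158] turn -0.1 pos [0.439  0.3161 0.2512] yaw 184.8 q [ 0.44 -0.02  1.89 -0.    1.27 -1.22] F [-0.3  0.5 -1.1] op 0.259 ff 118.0
30 handle bot [[421.3908709 200.5853606]] prong tip up [[419.15053344 245.10086762]] tip low [[418.85147618 247.59363848]] shaft low [[415.7806951  241.10434662]] handle top [[425.05134336 167.67852142]]
35 handle bot [[421.82485987 200.45525133]] prong tip up [[420.76336207 245.46759905]] tip low [[420.52499003 248.06243101]] shaft low [[417.19883731 242.42543312]] handle top [[424.61560576 167.12355441]]
40 handle bot [[422.26178884 200.20211932]] prong tip up [[422.42869321 245.36984264]] tip low [[422.25648645 248.05011072]] shaft low [[418.68828134 243.34257366]] handle top [[424.16147689 166.70704507]]
green [(174, array([424, 428])), (178, array([422, 428])), (182, array([421, 427])), (186, array([420, 427])), (190, array([418, 427])), (194, array([418, 426])), (198, array([417, 426]))]
215 [ 97  97  96  96  96  95  95  96  96  97 104 126 131 118 108 105  99  92
  79  78  80  91  83 104 107 109 110 109 107  98]
217 
[... 2216 characters left out ...]
 81  81  79  81
  81  78  68  61  73  82 107 166 210 215 215 215]
253 [ 88  84  82  80  65  57  61  69  79  80  78  81  81  80  81  80  81  80
  81  78  65  64  82  85 118 183 212 215 215 214]
255 [ 81  82  80  68  60  58  61  78  81  80  78  80  80  81  81  81  81  82
  81  77  62  63  80  85 115 176 212 214 215 215]
257 [ 81  81  76  63  59  58  61  79  81  81  78  80  81  81  81  80  81  81
  81  77  61  64  80  84 111 169 211 215 215 215]
259 [ 82  81  68  60  62  60  60  78  81  81  81  81  81  82  81  81  81  81
  80  73  62  68  82  85  96 139 202 214 216 214]
261 [ 82  80  69  65  63  58  62  80  81  82  81  80  81  82  81  80  81  80
  80  73  64  77  95  95  90 108 161 202 209 213]
```

Emit:
{"name": "send_rows", "arguments": {
  "steps": [
    [0,0.001,0.02,0,-1],
    [0,0.001,0.04,0,-1],
    [0,0.001,0.058,0,-1],
    [0,0.001,0.073,0,-1],
    [0,0.001,0.085,0,-1],
    [0,0.001,0.095,0,-1],
    [0,0.001,0.103,0,-1],
    [0,0.001,0.108,0,-1],
    [0,0.001,0.112,0,-1],
    [0,0.001,0.114,0,-1],
    [0,0.001,0.114,0,-1]
  ]
}}

```text
time: 25.6
eef_pos: [0.4388, 0.318, 0.1376]
tcp_rot: [-0.043, 0.999, -0.0, 0.0]
contact_force: [-0.5, 0.2, -0.3]
opening: 0.26
finger_force: 118.0
```

```bash
python3 - <<'E'
from h import *
mv((.439,.3176,.1354),184.9)
print(ctrl.get_state()["wrist_torque"])
E
```

```text
t 25.6 shift [-0.0002 -0.0004  0.0022] turn -0.0 pos [0.4388 0.318  0.1376] yaw 184.9 q [ 0.44  0.1   1.99 -0.    1.05 -1.22] F [-0.5  0.2 -0.3] op 0.26 ff 118.0
[ 0.00983954  0.03943261 -0.03035294]
```

Emit:
{"name": "send_rows", "arguments": {
  "steps": [
    [0,0,0.002,0,-1],
    [0,0,0.002,0,-1],
    [0,0,0.002,0,0],
    [0,0,0.002,0,1],
    [0,0,0.002,0,1],
    [0,0,0.002,0,1],
    [0,0,0.002,0,1],
    [0,0,0.002,0,1]
  ],
  "squeeze": 20
}}

```text
time: 26.4
eef_pos: [0.4388, 0.318, 0.1357]
tcp_rot: [-0.043, 0.999, 0.0, 0.0]
contact_force: [-0.1, -0.0, -0.3]
opening: 0.999
finger_force: 0.0
```

Emit:
{"name": "send_rows", "arguments": {
  "steps": [
    [0,0,-0.01,0,1],
    [0,0,-0.03,0,1],
    [0,0,-0.06,0,1],
    [0,0,-0.1,0,1],
    [0,0,-0.14,0,1],
    [0,0,-0.15,0,1],
    [0,0,-0.15,0,1]
  ]
}}

```text
time: 27.1
eef_pos: [0.4398, 0.3185, 0.2889]
tcp_rot: [-0.043, 0.999, 0.001, 0.003]
contact_force: [0.9, 0.1, -0.4]
opening: 1.0
finger_force: 0.0
```

```bash
python3 - <<'E'
from h import *
mv((.439,.3176,.1354),184.9)
b=ctrl.read_camera("scene"); t=ctrl.read_camera("top")
s0=cv2.imread("pics/scene0.png")[:,:,::-1]; s11=cv2.imread("pics/s11.png")[:,:,::-1]
def green(i): m=(i[195:250,395:430,1].astype(int)-i[195:250,395:430,0])>30; y,x=np.where(m); return x.mean()+395,y.mean()+195,y.min()+195,y.max()+195,m.sum()
print(green(s0),green(b))
# lid on stand in top view: compare to projection of lid circle
def tmpl(i,j,r): # best shift of patch
    x0,x1,y0,y1=r; m=cv2.matchTemplate(j[y0-8:y1+8,x0-8:x1+8],np.ascontiguousarray(i[y0:y1,x0:x1]),cv2.TM_CCOEFF_NORMED); return cv2.minMaxLoc(m)[1],np.array(cv2.minMaxLoc(m)[3])-8
print("lifter",tmpl(s0,b,(383,430,200,290)))
cork=lambda i:((i[...,0].astype(int)-i[...,2])>45)
for n,i in(("scene",b),("top",t)):
    reg=(slice(205,275),slice(115,200)) if n=="scene" else (slice(185,255),slice(350,425))
    y,x=np.where(cork(i)[reg]); print(n,"cork px",len(x))
# lid visible in top: loop/dome grey inside the cork disc
sub=t[190:250,355:418]; c=cork(t)[190:250,355:418]
for r in range(0,60,4): print(''.join('#' if v else '.' for v in c[r]))
E
```

```text
t 27.1 shift [ 0.0017 -0.0012  0.1535] turn -0.0 pos [0.4398 0.3185 0.2889] yaw 184.9 q [ 0.44 -0.05  1.85 -0.    1.33 -1.22] F [ 0.9  0.1 -0.4] op 1.0 ff 0.0
(np.float64(412.1837455830389), np.float64(219.65371024734984), np.int64(205), np.int64(235), np.int64(283)) (np.float64(412.8392857142857), np.float64(219.52857142857144), np.int64(206), np.int64(234), np.int64(280))
lifter (0.9447326064109802, array([0, 0]))
scene cork px 324
top cork px 176
...............................................................
...............................................................
...................###.................####....................
.............##...............................##...............
..........##......................................##...........
........#...........................................##.........
.......#..............................................##.......
......#................................................#.......
......#................................................##......
......##...............................................#.......
........#............................................##........
..........#........................................##..........
..............#.................................#..............
..........................................##...................
...............................................................
```

```bash
python3 -c "
from plant import ctrl
print(ctrl.sign_off())"
```

```text
the job is handed in; nothing more can be done
None
```

The job is handed in at about 27 s of robot time. In the last images the lid sits centred on the larger cork stand and the lifter is back in its rest within a pixel. The clamp showed fully aside when last seen, during the lift. The sign-off returned no verdict.

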